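# Count to the third gap and put the sanding block away

### The arm

A 6-joint arm with a two-finger parallel gripper is mounted at the origin on the work surface. World frame = base frame: x ahead of the robot, y to its left, z up, the work surface at z = 0. Lengths are in mm, angles in rad, forces in N, time in s.
With the tool pointing down it reaches from about 350 to 975 mm from the base axis. Payload 7.1 kg.
Tool frame: the origin (TCP) lies midway between the tips of the shut fingers; the grasp point (between the pads) lies 19 mm behind it (ctrl.pinch_z is the distance from the TCP to the grasp point, in mm); z points along the fingers, y is the direction in which the jaws open and shut (so a half turn about z gives the same grasp; the last joint's range is limited). The gripper opens to 88 mm and grips with 3 to 60 N. Pads are 20 mm wide; open, the fingers measure 115 mm over their backs; the gripper's body (75 mm by 178 mm) begins 61 mm behind the grasp point.
Start: joints at [1.204, 0.423, 1.63, -0, 1.089, -0.019], TCP at [212.987, 587.572, 222.675] pointing down, gripper open.
Joint ranges: [-3, 3], [-0.9, 2.11], [0.09, 2.58], [-1.31, 4.45], [0.11, 2.69], [-2.54, 2.54]. Speed limits (rad/s): [2.39, 2.39, 3.01, 3.14, 3.14, 3.14].

### API

Orientations are given as a rotation vector (axis times angle).
In Python, from workcell import ctrl gives the robot as it stands.
- The arm moves only by the tool jog_arm, never from a script. Its arguments are lists of equal length, an entry for each row: "xyz": the shift along the world's x, y, z in mm, a list of three; "yaw": the turn about the world's z in degrees. A call has 1 to 20 rows; each row shifts and turns the pose as measured when the row begins; what a row does not reach is not made up. A row lasts 1/12 s, in which the tool goes at most 41.7 mm and 7.16 degrees, less where a joint would pass 70% of its speed; a pose out of reach is approached as far as the arm can. A call with a gripper value outside its range is refused whole. "gripper" is the closure, from 0 (fully open) to 1 (shut), set as the call begins (left out, the last holds). The fingers move at their own pace and stop on an object; the grip force is fixed at half the most. Time passes only in rows, so rows that do not move let the fingers close. It gives the time, the measured TCP pose, the force and the opening at its end, in the units of the state.
- ctrl.get_obs(): the state, without advancing time (a new reading comes with each control period).
- ctrl.get_image(name): name is "side" or "top" or "wrist"; returns a dict with "img" (400x640x3 uint8, blue, green, red), "K" (3x3 intrinsics, pixels), "R" (3x3) and "t" (3): a world point X has camera coordinates R X + t. Camera axes: x right, y down, z forward; pixel columns grow to the right and rows downward; lengths in mm; the calibration is good to about 2 mm. A picture is of the moment at which its call begins. There is no depth.
- ctrl.close_job(): hands the job in, once; it reports no verdict.
Trained networks look in a picture, given as the dict that the camera call returned (one of the last four; its "shot" number tells which), for a name from the list of things; names that differ only in an ending like _2 or _b are one class to them, and where a whole thing is asked for, a point or a joint stands for the part that bears it (a point fixed in the world has none). Each returns a list of dicts, best first, with "confidence" (0 to 1); they miss things now and then, are a little off and sometimes report something else, mostly with a low value. They report only what shows in the picture. A call takes as long as a camera call. They do not tell look-alikes from the thing itself.
- ctrl.find_in(picture, thing): "centre" ([column, row] as shares, 0 to 1, of the picture: columns of its width, rows of its height, amid what is visible of it).
- ctrl.regions_of(picture, thing): "region" (400x640 bool, what is visible of it) and "centre" ([column, row] as shares, 0 to 1, of the picture: columns of its width, rows of its height, amid what is visible of it).
- ctrl.pinpoint(picture, thing): "centre" ([column, row] as shares, 0 to 1, of the picture: columns of its width, rows of its height: a listed point, or the origin of a listed thing).
The state is a dict: "t": time; "qpos": joint angles; "qvel": joint speeds; "joint_torque": joint torques, N m; "ee_pos": TCP position; "orientation": TCP orientation; "ft_force": force on the tool from outside, world axes, zero at the start; "moment": the same for the moment, N m; "width": finger opening in mm.
Only numpy, scipy, OpenCV 4.12 (cv2) and the standard library are available. Lean on these libraries where they do the work, as an engineer would, in place of code of your own. Each camera call takes 0.05 s, during which the arm holds its last target.

### The job

Put the loose yellow-topped sanding block away in the third gap of the rack, counting every gap, filled or empty, from the end with the red post. Count by touch first: starting at the red post, run a fingertip along the row of springy pins on the back rail so that it bends the first pin over and then the second, and stop before the third. Then push the block over the table with your fingers, never lifting or tipping it, straight into that gap until it stops at the back, bend no other pin, leave everything else where it is, and take the hand away.

Things in the scene. Friction and masses are not known exactly. Their poses are not given: they have to be found in the camera images.
- rack: Fixed dark wood comb rack, six gaps open at front and top, no floor (blocks slide on the table). Origin: on the table, middle of the mouth line; x points into the gaps, y left along the rack, z up. Gaps 36 mm wide, 65 mm deep, centred at y = -115, -69, -23, 23, 69, 115 mm. Dividers between and outside them 45 mm high, 10 mm thick, the front 25 mm tapering to 6 mm noses at x = 0.
- back_stop (a point): Middle of the front face of the back rail, at rack x = 65 mm, y = 0, 20 mm above the table; this upright face closes all gaps at the back and is where a block stops.
- rail_top (a point): Middle of the top of the rack's back rail (rack x = 73 mm, y = 0, 52 mm above the table), a bar 16 mm thick and 286 mm long. Five springy pins stand on its centre line at rack y = -92, -46, 0, 46, 92 mm, one over each inner divider.
- pin1 (a joint): Bend of the pin at rack y = -92 mm: 5 mm steel pin with 10 mm black ball end, hinged at the rail top, top 95 mm above the table. 0 rad upright, positive leans to rack -y, negative to +y, up to 1.45 rad. About 0.06 N m per rad: 1 to 2 N at the ball bends it over; it springs back when let go. 0.3 rad counts as bent.
- pin2 (a joint): Bend of the pin at rack y = -46 mm: 5 mm steel pin with 10 mm black ball end, hinged at the rail top, top 95 mm above the table. 0 rad upright, positive leans to rack -y, negative to +y, up to 1.45 rad. About 0.06 N m per rad: 1 to 2 N at the ball bends it over; it springs back when let go. 0.3 rad counts as bent.
- pin3 (a joint): Bend of the pin at rack y = 0 mm: 5 mm steel pin with 10 mm black ball end, hinged at the rail top, top 95 mm above the table. 0 rad upright, positive leans to rack -y, negative to +y, up to 1.45 rad. About 0.06 N m per rad: 1 to 2 N at the ball bends it over; it springs back when let go. 0.3 rad counts as bent.
- pin4 (a joint): Bend of the pin at rack y = 46 mm: 5 mm steel pin with 10 mm black ball end, hinged at the rail top, top 95 mm above the table. 0 rad upright, positive leans to rack -y, negative to +y, up to 1.45 rad. About 0.06 N m per rad: 1 to 2 N at the ball bends it over; it springs back when let go. 0.3 rad counts as bent.
- pin5 (a joint): Bend of the pin at rack y = 92 mm: 5 mm steel pin with 10 mm black ball end, hinged at the rail top, top 95 mm above the table. 0 rad upright, positive leans to rack -y, negative to +y, up to 1.45 rad. About 0.06 N m per rad: 1 to 2 N at the ball bends it over; it springs back when let go. 0.3 rad counts as bent.
- red_post: Fixed red post 30 x 26 mm, 66 mm high, at one end of the back rail (rack x = 73 mm, y = +157 or -157 mm: it changes ends between starts). Origin at the centre of its underside. Gaps and pins are counted from this end.
- grey_post: The same post in grey, at the other end of the rail. Origin at the centre of its underside.
- yellow_block: The loose sanding block to be put away: 80 mm long (its x), 30 mm wide (its y), 40 mm high, about 0.18 kg, cork sole, wood, bright yellow top. Stands on its sole on the table in front of the rack, roughly pointing into it, off to one side of the middle. Origin at the centre of its underside. Pushed home, its end touches the back rail and 15 mm of it stick out of the gap.
- block_centre (a point): The centre of the yellow-topped block, 20 mm above its underside.
- blue_block: Bystander: same block with a blue top, already in the gap at rack y = -115 mm. Origin at the centre of its underside.
- green_block: Bystander: same block with a green top, already in the gap at rack y = 69 mm. Origin at the centre of its underside.
- tape: Bystander: loose roll of paper tape lying flat, 60 mm across, 24 mm high, in front of the rack on the side where the yellow block is not. Origin at the centre of its underside.
- glue: Bystander: white glue bottle, 56 mm across, 160 mm high, standing to the left. Origin at the centre of its underside.
- mug: Bystander: blue mug, 80 mm across, 90 mm high, on the left. Origin at the centre of its underside.
- screwdriver: Bystander: screwdriver with an orange handle, 200 mm long, lying on the right.
- jar: Bystander: amber jar with a steel lid, 66 mm across, 85 mm high, behind the rack. Origin at the centre of its underside.
- offcut: Bystander: dark wood offcut 50 x 110 x 30 mm, lying behind the rack. Origin at the centre of its underside.
Things that resemble listed ones, but are neither listed nor needed, are in the scene too. Leave any pink look-alike of the yellow_block alone.

How it is judged:
By the outcome, as a careful person would: the job done as asked, in the order asked, and still so for the second after the job is handed in, with the robot touching nothing.
It also fails if it takes over 61 s, if anything falls off the work surface, if the arm or the gripper's body presses on something with over 40 N, if the wrist force passes 120 N, or if a joint passes its speed limit or range.

## Working session

There is one attempt and no reset: what is moved stays moved. The work goes in short steps, Python scripts to look and compute and a tool call to move; the robot and the scene stay as the last step left them, time stands still between calls to the robot, and variables do not carry over. Pictures are saved under pics/ and viewed, and the job is handed in when it is done.

Besides the shell and the picture viewer there is one more tool, called as a command line: name --pt "numbers of a row" for each row, then --argument value for the rest. jog_arm: Moves the arm, as the interface text tells. Its arguments: {"type":"object","properties":{"xyz":{"type":"array","items":{"type":"array","items":{"type":"number"}}},"yaw":{"type":"array","items":{"type":"number"}},"gripper":{"type":"number"}},"required":["xyz","yaw"]}

```bash
ls; mkdir -p pics; cat > h.py <<'E'
import numpy as np, cv2
from workcell import ctrl
def ray(p,px):
    K,R,t=[np.array(p[k],float) for k in "KRt"]; t=t.ravel()
    d=R.T@np.linalg.solve(K,[px[0],px[1],1.]); return -R.T@t,d
def at(p,px,z):
    c,d=ray(p,px); return c+d*(z-c[2])/d[2]
def proj(p,X):
    K,R,t=[np.array(p[k],float) for k in "KRt"]; t=t.ravel()
    q=K@(R@np.array(X,float)+t); return q[:2]/q[2]
E
python3 - <<'E'
from h import *
o=ctrl.get_obs(); print(o['t'],o['ee_pos'],o['orientation'],o['width'],o['ft_force'])
for n in["top","side"]:
    p=ctrl.get_image(n); cv2.imwrite(f"pics/{n}0.png",p["img"]); c,d=ray(p,(320,200)); print(n,c)
    for th in ["yellow_block","red_post","grey_post","back_stop","rail_top","rack","pin1","tape","blue_block","green_block","block_centre"]:
        r=ctrl.pinpoint(p,th) if not th.startswith("pin") else ctrl.find_in(p,th)
        print(th,[(np.round(np.array(x["centre"])*[640,400],1),round(x["confidence"],2)) for x in r[:5]])
E
```

```text
pics
0.0 [212.78129001 587.06307397 221.90872807] [-5.43490361e-01 -3.09392667e+00  2.40368391e-03] 87.82082935550613 [-0.23970008  0.11405449 -0.10466889]
top [ 407.6666904    12.75423197 1236.1307516 ]
yellow_block [(array([419.3, 277.9]), 0.93), (array([358.8, 245.3]), 0.63)]
red_post [(array([391.3, 176.6]), 0.58), (array([280.8, 229.7]), 0.51)]
grey_post [(array([278.6, 129.1]), 0.72), (array([259.3, 169.6]), 0.57)]
back_stop [(array([323.4, 174.3]), 0.93)]
rail_top [(array([320.7, 169. ]), 0.66), (array([488.5, 258.2]), 0.61)]
rack [(array([320.8, 198.2]), 0.57)]
pin1 [(array([263.1, 166.3]), 0.23)]
tape [(array([282.9, 227.5]), 0.63), (array([487.2, 255.7]), 0.42)]
blue_block [(array([370.5, 197.9]), 0.72)]
green_block [(array([300.9, 194.5]), 0.75)]
block_centre [(array([425.5, 278.7]), 0.8), (array([280.9, 230.7]), 0.68), (array([365.1, 242.4]), 0.65)]
side [ 365.76143682 -933.7008826   885.67660388]
yellow_block [(array([266.3, 289.5]), 0.83), (array([291.2, 246. ]), 0.73)]
red_post [(array([352.3, 253.3]), 0.84)]
grey_post [(array([330.5, 182.7]), 0.37), (array([291.2, 244.7]), 0.33)]
back_stop [(array([338.1, 207.9]), 0.93)]
rail_top [(array([342., 201.]), 0.8)]
rack [(array([311.9, 216. ]), 0.81)]
pin1 []
tape [(array([284.1, 202.4]), 0.76)]
blue_block [(array([330.2, 245.9]), 0.55)]
green_block [(array([319.7, 202.6]), 0.76)]
block_centre [(array([260.9, 282. ]), 0.83), (array([286.9, 242.5]), 0.62), (array([305.8, 148.4]), 0.41)]
```

View pics/top0.png

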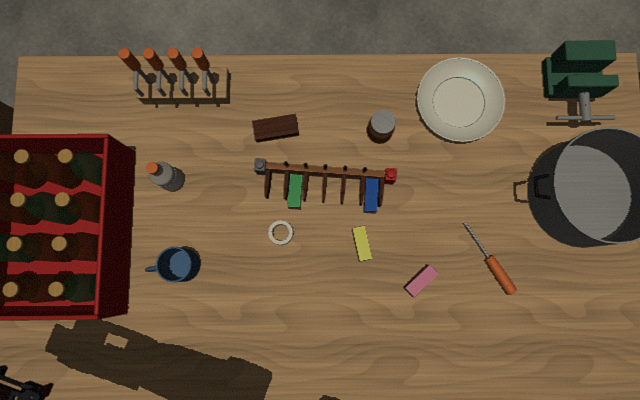

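View pics/side0.png

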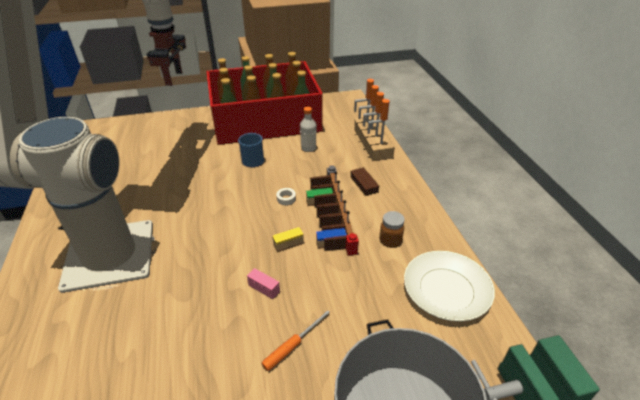

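```bash
python3 - <<'E'
import cv2
i=cv2.imread("pics/top0.png")[130:300,240:510]; cv2.imwrite("pics/topc.png",cv2.resize(i,None,fx=2.95,fy=2.95,interpolation=cv2.INTER_CUBIC))
i=cv2.imread("pics/side0.png")[160:310,230:430]; cv2.imwrite("pics/sidec.png",cv2.resize(i,None,fx=4,fy=4,interpolation=cv2.INTER_CUBIC))
E
```

```text
(no output)
```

View pics/topc.png

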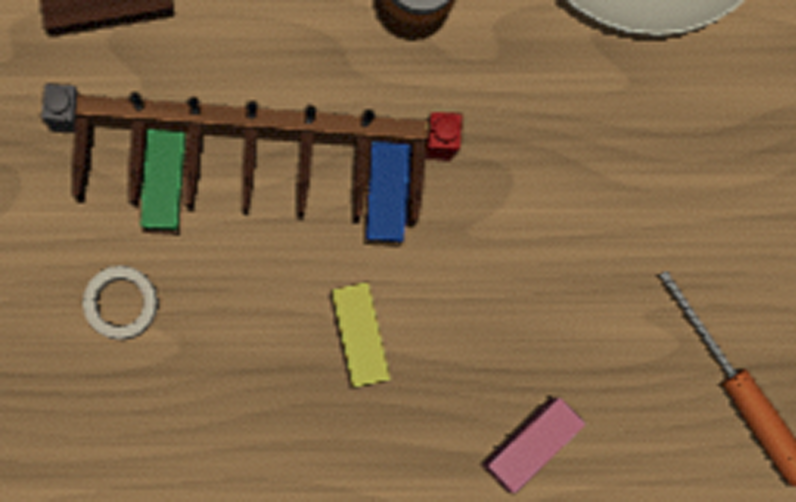

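View pics/sidec.png

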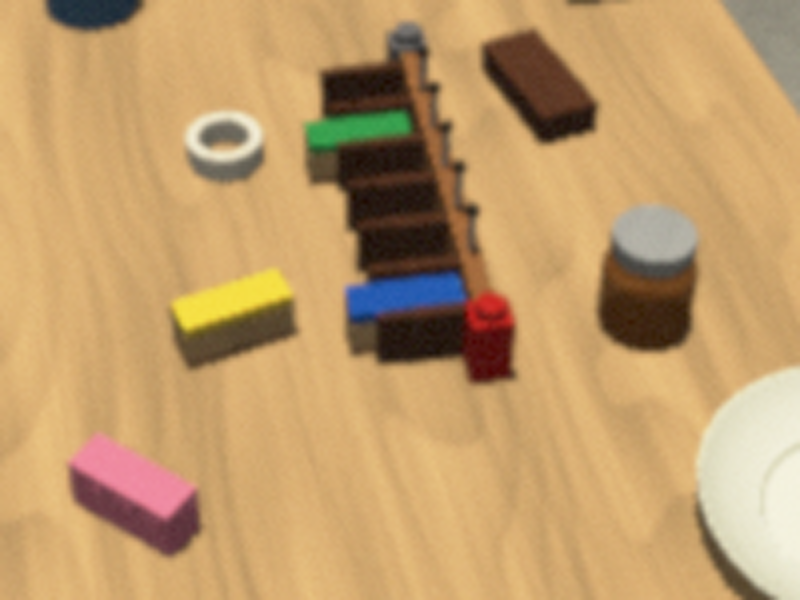

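```bash
python3 - <<'E'
from h import *
p=ctrl.get_image("top"); s=ctrl.get_image("side"); w=ctrl.get_image("wrist")
cv2.imwrite("pics/w0.png",w["img"]); print("wrist cam",ray(w,(320,200)))
def P(px,z): print(px,z,np.round(at(p,px,z),1))
print("posts tops red/grey"); P((390.5,174),66); P((260,163),66)
P((323.4,174.3),20);P((320.7,169),52);P((320.8,198.2),0)
print('yellow'); P((362,243),40)
for x,y in [(332,291),(367,283),(389,379),(354,387)]: P((240+x/2.95,130+y/2.95),40)
print('pins'); 
for x,y in [(135,100),(193,105),(251,108),(310,113),(368,117)]: P((240+x/2.95,130+y/2.95),90)
print("side rail",at(s,(342,201),52),at(s,(338.1,207.9),20))
E
```

```text
wrist cam (array([144.52785128, 611.93293903, 384.60420518]), array([ 0.25363536, -0.09130687, -0.96299831]))
posts tops red/grey
(390.5, 174) 66 [ 641.9 -144.5   66. ]
(260, 163) 66 [670.3 163.5  66. ]
(323.4, 174.3) 20 [651.4  13.8  20. ]
(320.7, 169) 52 [657.9  20.1  52. ]
(320.8, 198.2) 0 [595.2  20.6   0. ]
yellow
(362, 243) 40 [481.5 -76.4  40. ]
(352.54237288135596, 228.64406779661016) 40 [515.6 -54.6  40. ]
(364.4067796610169, 225.9322033898305) 40 [521.9 -82.8  40. ]
(371.864406779661, 258.47457627118644) 40 [445. -99.  40.]
(360.0, 261.18644067796606) 40 [438.8 -71.   40. ]
pins
(285.76271186440675, 163.89830508474574) 90 [662.4 100.7  90. ]
(305.4237288135593, 165.59322033898306) 90 [658.1  55.2  90. ]
(325.08474576271186, 166.61016949152543) 90 [655.4   9.7  90. ]
(345.08474576271186, 168.3050847457627) 90 [651.1 -36.5  90. ]
(364.7457627118644, 169.66101694915255) 90 [647.7 -82.   90. ]
side rail [662.98974063  13.34488725  52.        ] [654.15914806  21.41499123  20.        ]
```

View pics/w0.png

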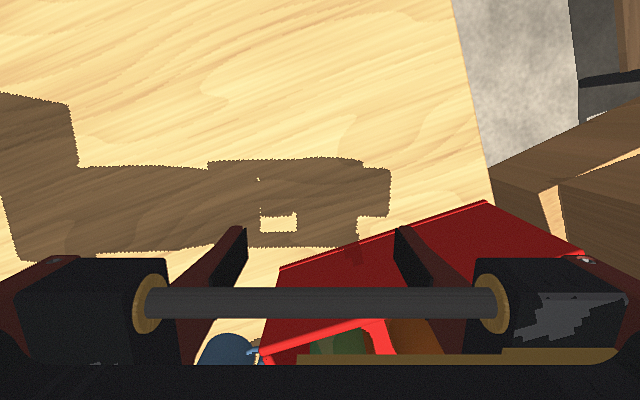

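The yellow block is at top (362,243) and side (288,240). Possible mix-ups are the pink look-alike at top (421,281), and the green and blue blocks in the gaps at (294,190) and (372,195). The crop shows only (362,243) with a yellow top, standing loose. The red post is at top (391,175), which is the −y end, so the target is the gap at rack y=-23, and pin1 then pin2 get bent. First I raise the hand and swing it over.

jog_arm --pt "0 0 40" --pt "0 0 40" --pt "20 -34 0" --pt "20 -34 0" --pt "20 -34 0" --pt "20 -34 0" --pt "20 -34 0" --pt "20 -34 0" --pt "20 -34 0" --pt "20 -34 0" --pt "20 -34 0" --pt "20 -34 0" --pt "20 -34 0" --pt "20 -34 0" --pt "20 -34 0" --pt "20 -34 0" --pt "20 -34 0" --pt "20 -34 0" --pt "20 -34 0" --pt "20 -34 0" --yaw '[0,0,-4,-4,-4,-4,-4,-4,-4,-4,-4,-4,-4,-4,-4,-4,-4,-4,-4,-4]' --gripper 1

```text
t: 3.02
ee_pos: [579.9, -49.5, 309.5]
orientation: [2.306, 2.123, 0.015]
ft_force: [1.6, 1.1, -0.6]
width: 0.4
```

jog_arm --pt "25 -32 -20" --pt "25 -32 -20" --pt "13 -26 -20" --pt "0 0 0" --pt "0 0 0" --yaw '[0,0,0,0,0]'

```text
t: 3.43
ee_pos: [642.6, -144.3, 252.3]
orientation: [2.315, 2.105, 0.02]
ft_force: [-0.2, -0.6, 0.5]
width: 0.7
```

```bash
python3 - <<'E'
from h import *
o=ctrl.get_obs(); print(o['t'],o['ee_pos'],o['orientation'])
w=ctrl.get_image("wrist"); cv2.imwrite("pics/w1.png",w["img"]); np.savez("w1.npz",K=w["K"],R=w["R"],t=w["t"])
print(ray(w,(320,200)))
for th in ["red_post","grey_post","back_stop","rail_top","rack"]:
    print(th,[(np.round(np.array(x["centre"])*[640,400],1),round(x["confidence"],2)) for x in ctrl.pinpoint(w,th)[:3]])
for th in ["pin1"]:
    print(th,[(np.round(np.array(x["centre"])*[640,400],1),round(x["confidence"],2)) for x in ctrl.find_in(w,th)])
E
```

```text
3.4333 [ 642.60467645 -144.30156653  252.34479472] [2.31492791 2.10458571 0.01999882]
(array([645.45370026, -72.80652178, 414.28190309]), array([-0.0076003 , -0.26652019, -0.96381679]))
red_post [(array([320.1, 176.2]), 0.95)]
grey_post []
back_stop [(array([310.6,  49.4]), 0.62)]
rail_top [(array([316.4,  43.4]), 0.96)]
rack [(array([261.4,  54.3]), 0.83)]
pin1 [(array([318.4,  32.8]), 0.55), (array([318.2, 127.8]), 0.48)]
```

View pics/w1.png

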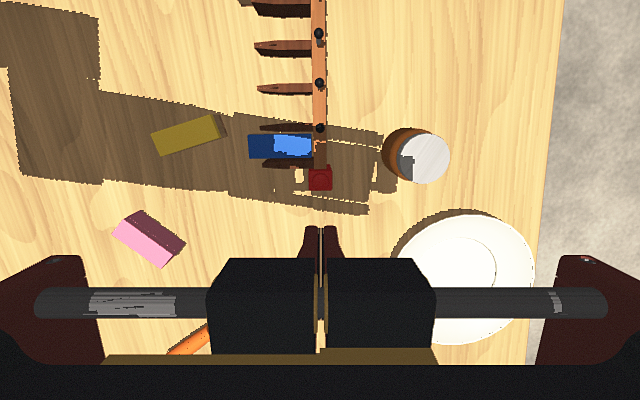

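```bash
python3 - <<'E'
from h import *
w=dict(np.load("w1.npz"))
for px in [(320,128),(320,83),(319,33.5)]: print(np.round(at(w,px,90),1))
print('post',at(w,(320,179.5),66), 'tcp px',proj(w,(642.6,-144.3,252.3)))
print('yellow',[np.round(at(w,px,40),1) for px in [(152,135),(213,114),(219,135),(158,156)]])
i=cv2.imread("pics/w1.png")[0:270,220:420]; cv2.imwrite("pics/w1c.png",cv2.resize(i,None,fx=2.2,fy=2.2,interpolation=cv2.INTER_CUBIC))
E
```

```text
[650.6 -82.2  90. ]
[655. -37.  90.]
[658.4   9.1  90. ]
post [ 645.17449852 -143.43434199   66.        ] tcp px [321.64349953 243.02142202]
yellow [array([443.3, -72.1,  40. ]), array([522.8, -54.6,  40. ]), array([525.4, -80.1,  40. ]), array([444.5, -98.3,  40. ])]
```

View pics/w1c.png

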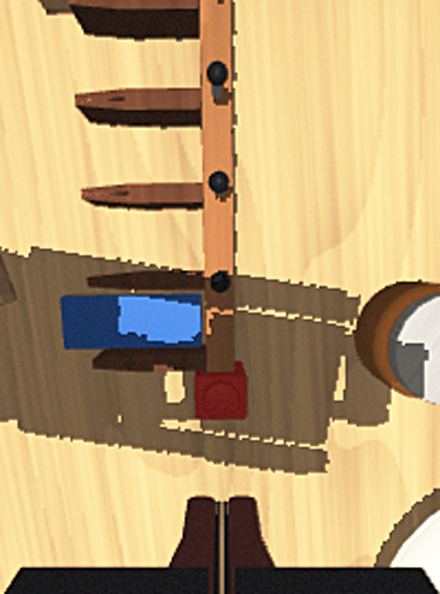

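The wrist picture shows pin1, pin2 and pin3 as black balls at (320,128), (320,83) and (319,33), with the red post at (320,179). They are spaced 46 mm apart, which agrees with the top view. Next I go down over the post.

jog_arm --pt "1 0 -40" --pt "0 0 -40" --pt "0 0 -40" --pt "0 0 -30" --pt "0 0 -15" --pt "0 0 0" --pt "0 0 0" --yaw '[0,0,0,0,0,0,0]'

```text
t: 4.37
ee_pos: [647.0, -137.2, 93.4]
orientation: [2.292, 2.106, 0.038]
ft_force: [0.7, -0.2, 1.0]
width: 0.4
```

```bash
python3 - <<'E'
from h import *
o=ctrl.get_obs(); print(o['t'],o['ee_pos'],o['orientation'],o['ft_force'])
s=ctrl.get_image("side"); i=s["img"][130:310,240:440]; cv2.imwrite("pics/s2.png",cv2.resize(i,None,fx=3.3,fy=3.3,interpolation=cv2.INTER_CUBIC))
E
```

```text
4.3667 [ 647.04567033 -137.18985513   93.36352702] [2.29150546 2.10590008 0.03761321] [ 0.70518203 -0.17331098  1.00805212]
```

View pics/s2.png

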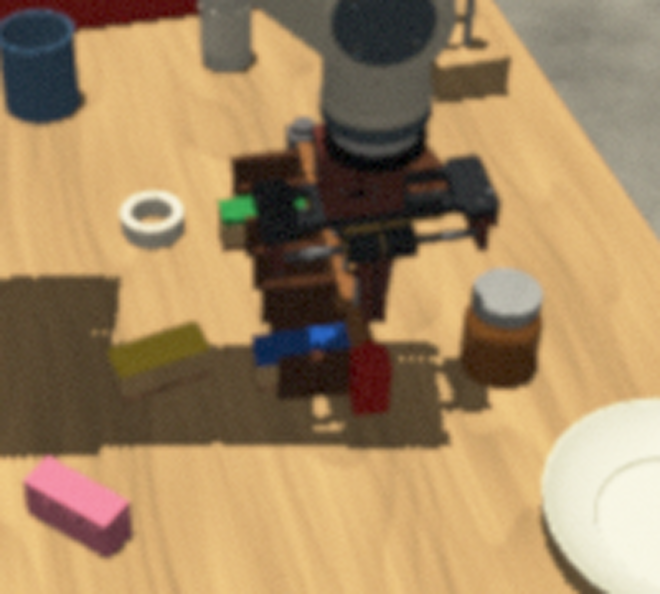

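jog_arm --pt "-2 -4 -9" --pt "0 0 0" --yaw '[0,0]'

```text
t: 4.58
ee_pos: [647.0, -141.3, 87.6]
orientation: [2.287, 2.104, 0.042]
ft_force: [0.0, 0.5, -0.3]
width: 0.7
```

jog_arm --pt "0 9 -3" --pt "0 10 -1" --pt "0 10 0" --pt "1 10 0" --pt "1 10 0" --pt "1 8 0" --pt "1 8 0" --pt "0 4 0" --pt "0 0 0" --yaw '[0,0,0,0,0,0,0,0,0]'

```text
t: 5.33
ee_pos: [654.3, -64.4, 88.2]
orientation: [2.281, 2.101, 0.05]
ft_force: [0.2, -0.1, -0.4]
width: 0.6
```

```bash
cat > look.py <<'E'
from h import *
import sys
o=ctrl.get_obs(); print(o['t'],np.round(o['ee_pos'],1),np.round(o['orientation'],3),np.round(o['ft_force'],1))
n=sys.argv[1]; w=ctrl.get_image("wrist"); cv2.imwrite(f"pics/w{n}.png",w["img"])
s=ctrl.get_image("side"); i=s["img"][180:280,270:400]; cv2.imwrite(f"pics/s{n}.png",cv2.resize(i,None,fx=5,fy=5,interpolation=cv2.INTER_CUBIC))
E
python3 look.py 3
```

```text
5.3333 [654.3 -64.4  88.2] [2.281 2.101 0.05 ] [ 0.2 -0.1 -0.4]
```

View pics/w3.png

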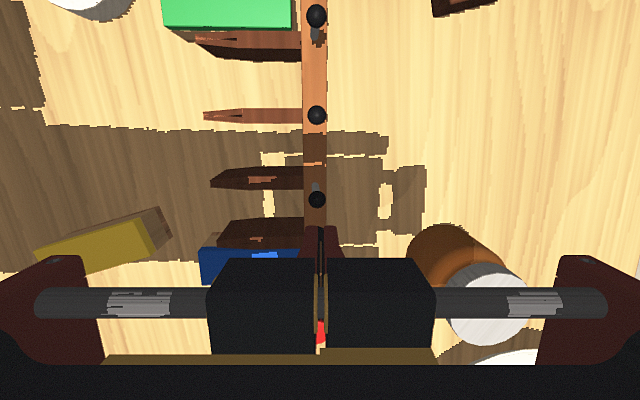

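View pics/s3.png

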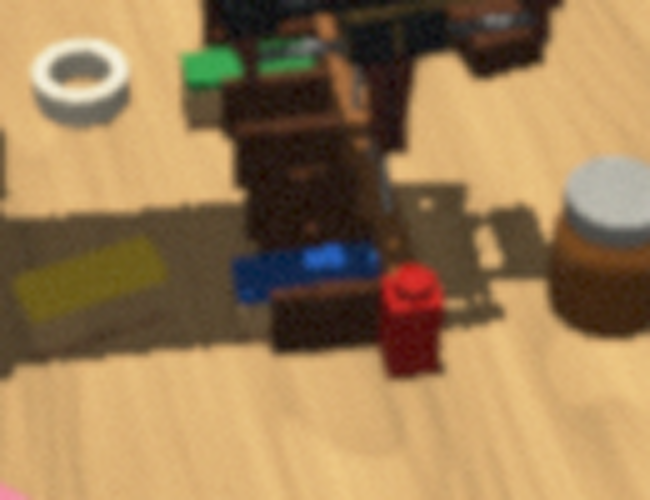

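jog_arm --pt "0 10 -4" --pt "0 8 -2" --pt "0 4 -1" --pt "0 0 0" --yaw '[0,0,0,0]'

```text
t: 5.77
ee_pos: [654.9, -42.7, 81.0]
orientation: [2.283, 2.097, 0.051]
ft_force: [-0.0, 0.3, 1.6]
width: 0.1
```

```bash
python3 look.py 4
```

```text
5.7667 [654.9 -42.7  81. ] [2.283 2.097 0.051] [-0.   0.3  1.6]
```

View pics/w4.png

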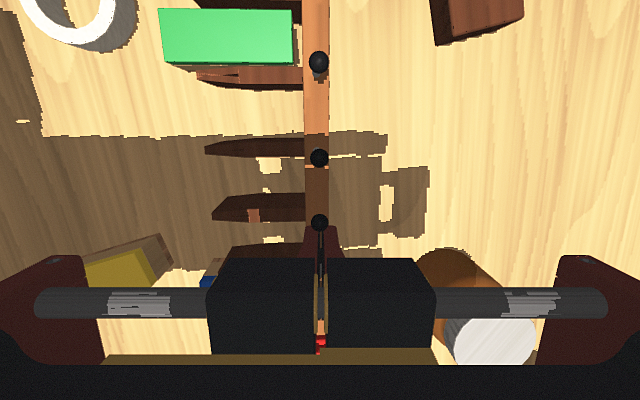

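View pics/s4.png

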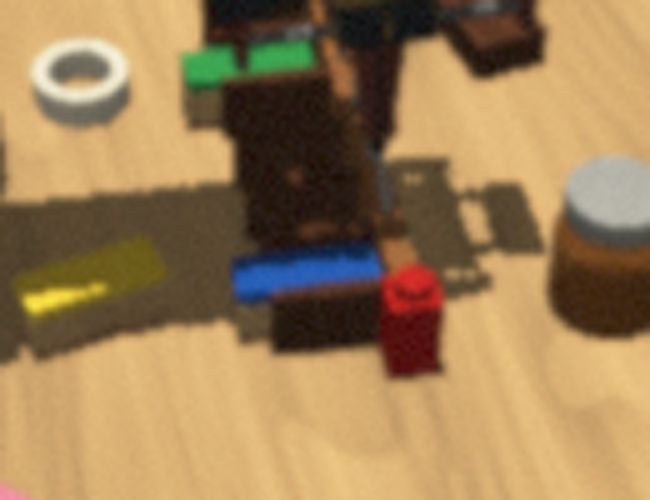

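```bash
python3 - <<'E'
from h import *
w=ctrl.get_image("wrist")
px=np.array([319.5,223.])
b=np.array([.0854,.9963,0])
for th in np.arange(0,1.3,.1):
    X=np.array([654,-37,52])+38*(np.sin(th)*b+[0,0,np.cos(th)]); print(round(th,1),proj(w,X),end=' ')
print(); print(proj(w,[658,9.2,90]))
E
```

```text
0.0 [319.96478815 239.49816454] 0.1 [319.94523828 233.09874707] 0.2 [319.88945574 226.4567326 ] 0.3 [319.79808586 219.68242061] 0.4 [319.67262712 212.89016884] 0.5 [319.51538055 206.19433611] 0.6 [319.32935746 199.7052525 ] 0.7 [319.11815291 193.52551121] 0.8 [318.88579557 187.74683488] 0.9 [318.63658629 182.44769904] 1.0 [318.37493737 177.69180971] 1.1 [318.10522329 173.52744465] 1.2 [317.83165142 169.98759057] 
[320.02185232 157.16659114]
```

Pin2's ball at (319,223) corresponds to about 0.25 rad with the finger face on it, which matches the model. I continue about 15 mm.

jog_arm --pt "1 8 0" --pt "0 5 0" --pt "0 2 0" --pt "0 0 0" --yaw '[0,0,0,0]'

```text
t: 6.25
ee_pos: [655.0, -28.2, 80.4]
orientation: [2.285, 2.096, 0.048]
ft_force: [0.3, -1.8, -1.0]
width: 0.7
```

```bash
python3 look.py 5; python3 - <<'E'
from h import *
w=ctrl.get_image("wrist")
b=np.array([.0854,.9963,0])
for th in np.arange(0,1.3,.1):
    X=np.array([654,-37,52])+38*(np.sin(th)*b+[0,0,np.cos(th)]); print(round(th,1),proj(w,X)[1].round(1),end=' ')
print(proj(w,[658,9.2,90]))
E
```

```text
6.25 [655.  -28.2  80.4] [2.285 2.096 0.048] [ 0.3 -1.8 -1. ]
0.0 263.6 0.1 257.5 0.2 251.0 0.3 244.4 0.4 237.7 0.5 231.0 0.6 224.5 0.7 218.2 0.8 212.3 0.9 206.8 1.0 201.8 1.1 197.3 1.2 193.5 [322.10221859 184.9186831 ]
```

View pics/w5.png

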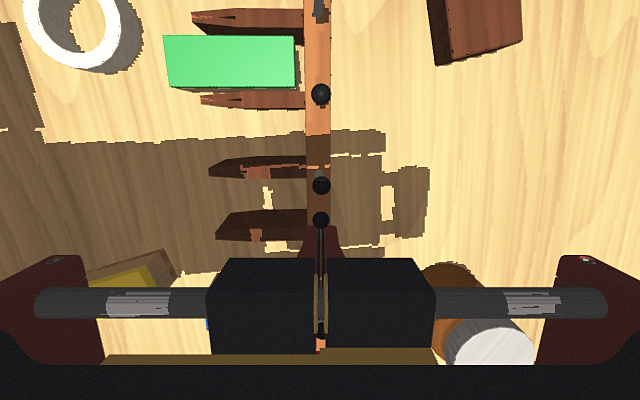

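The wrist picture shows pin2's ball at (321,219), about 0.67 rad over, and pin3 upright at (321,185), where the model predicts it. I stop here, lift, and go to the block's right side.

jog_arm --pt "0 0 25" --pt "0 0 35" --pt "0 0 35" --pt "0 0 0" --pt "-35 -18 0" --pt "-35 -18 0" --pt "-35 -18 0" --pt "-35 -18 0" --pt "-30 -16 0" --pt "0 0 0" --yaw '[0,0,0,0,0,0,0,0,0,0]'

```text
t: 7.23
ee_pos: [479.0, -116.6, 178.3]
orientation: [2.283, 2.098, 0.054]
ft_force: [0.1, 0.7, 0.5]
width: 0.8
```

jog_arm --pt "0 0 0" --pt "0 0 0" --pt "0 0 0" --pt "0 0 0" --yaw '[0,0,0,0]' --gripper 0.5

```text
t: 7.57
ee_pos: [480.0, -117.1, 179.0]
orientation: [2.284, 2.093, 0.058]
ft_force: [-1.0, 0.1, 0.2]
width: 23.6
```

```bash
cat > lk.py <<'E'
from h import *
import sys
o=ctrl.get_obs(); print(o['t'],np.round(o['ee_pos'],1),np.round(o['orientation'],3),np.round(o['ft_force'],1),round(o['width'],1))
n=sys.argv[1]; p=ctrl.get_image("top"); 
hsv=cv2.cvtColor(p["img"],cv2.COLOR_BGR2HSV)
m=cv2.inRange(hsv,(22,110,60),(35,255,255))
k,l,st,ce=cv2.connectedComponentsWithStats(m)
a0=at(p,(362,243),40); O=np.array([584.3,15.5]); a=np.deg2rad(-4.8); X=np.array([np.cos(a),np.sin(a)]); Y=np.array([-X[1],X[0]])
for i in range(1,k):
    if st[i,4]>100:
        ys,xs=np.where(l==i); r=cv2.minAreaRect(np.c_[xs,ys].astype(np.float32)); bp=cv2.boxPoints(r)
        W=np.array([at(p,(x,y),40)[:2] for x,y in zip(xs,ys)]); c=W.mean(0)
        if abs(c[1])>200: continue
        e,v=np.linalg.eigh(np.cov(W.T)); d=v[:,1]; d=d*np.sign(d[0])
        print("blob",st[i],"world",c.round(1),"yaw",np.rad2deg(np.arctan2(d[1],d[0])).round(1),"len",np.sqrt(12*e).round(1),"rack",((c-O)@X).round(1),((c-O)@Y).round(1),"relyaw",(np.rad2deg(np.arctan2(d[1],d[0]))+4.8).round(1))
i=p["img"][130:300,240:450]; cv2.imwrite(f"pics/t{n}.png",cv2.resize(i,None,fx=3.5,fy=3.5,interpolation=cv2.INTER_CUBIC))
w=ctrl.get_image("wrist"); cv2.imwrite(f"pics/w{n}.png",w["img"])
E
python3 lk.py 6
```

```text
7.5667 [ 480.  -117.1  179. ] [2.284 2.093 0.058] [-1.   0.1  0.2] 23.6
blob [352 225  14  37 295] world [488.1 -71.2] yaw 1.1 len [25.1 77.8] rack -88.6 -94.4 relyaw 5.9
```

View pics/t6.png

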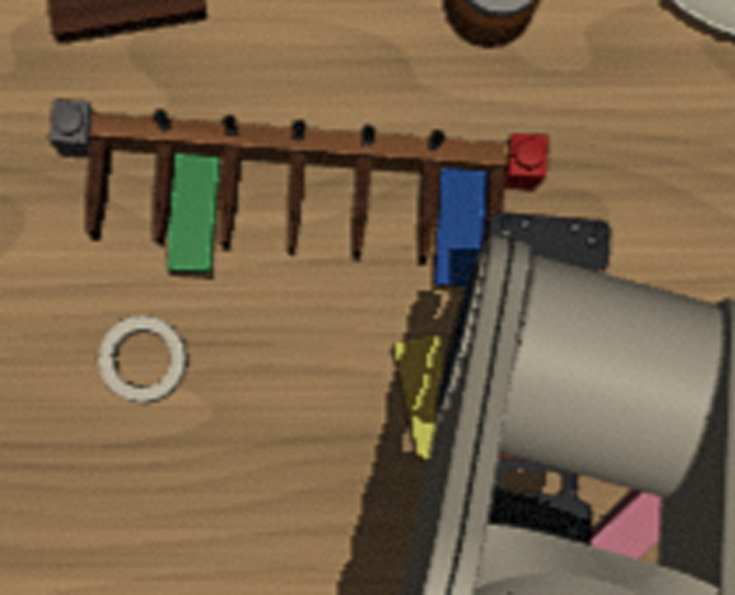

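View pics/w6.png

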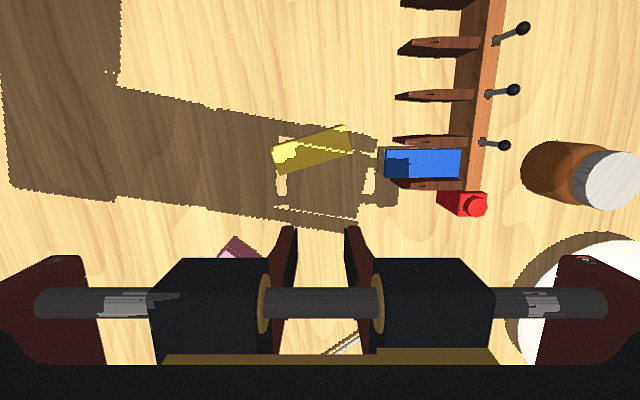

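Pins are all upright again: w6 shows them at (520,30), (512,90) and (503,145). The block is at (312,150), ahead of the fingers. Now I lower.

jog_arm --pt "0 -2 -40" --pt "0 0 -40" --pt "0 0 -40" --pt "0 0 -30" --pt "0 0 0" --yaw '[0,0,0,0,0]'

```text
t: 8.08
ee_pos: [487.8, -118.6, 27.0]
orientation: [2.27, 2.09, 0.069]
ft_force: [-1.1, 0.1, -0.2]
width: 44.1
```

jog_arm --pt "-6 0 -9" --pt "0 0 -6" --pt "0 0 0" --yaw '[0,0,0]'

```text
t: 8.33
ee_pos: [482.9, -117.7, 11.3]
orientation: [2.27, 2.094, 0.068]
ft_force: [0.2, 0.5, 0.4]
width: 44.0
```

```bash
python3 lk.py 7
```

```text
8.3333 [ 482.9 -117.7   11.3] [2.27  2.094 0.068] [0.2 0.5 0.4] 44.0
blob [352 226  11  22 114] world [503.2 -65. ] yaw -6.2 len [18.3 43.7] rack -74.1 -87.1 relyaw -1.4
```

View pics/w7.png

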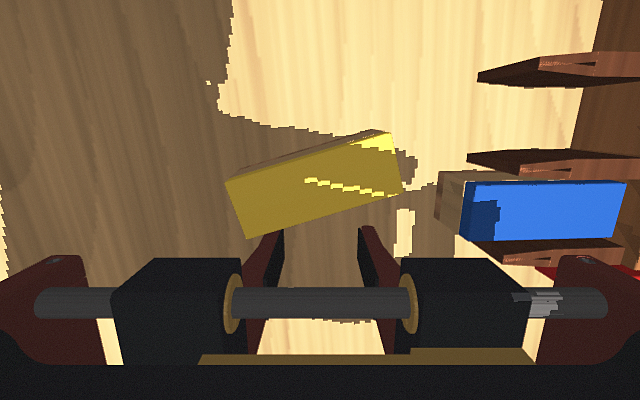

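jog_arm --pt "0 7 0" --pt "0 7 0" --pt "0 7 0" --pt "1 7 0" --pt "1 7 0" --pt "1 7 0" --pt "0 7 0" --pt "0 0 0" --yaw '[0,0,0,0,0,0,0,0]'

```text
t: 9.1
ee_pos: [491.0, -64.1, 17.6]
orientation: [2.262, 2.088, 0.077]
ft_force: [-0.7, -0.6, -0.7]
width: 44.0
```

```bash
python3 lk.py 8
```

```text
9.1 [491.  -64.1  17.6] [2.262 2.088 0.077] [-0.7 -0.6 -0.7] 44.0
```

View pics/w8.png

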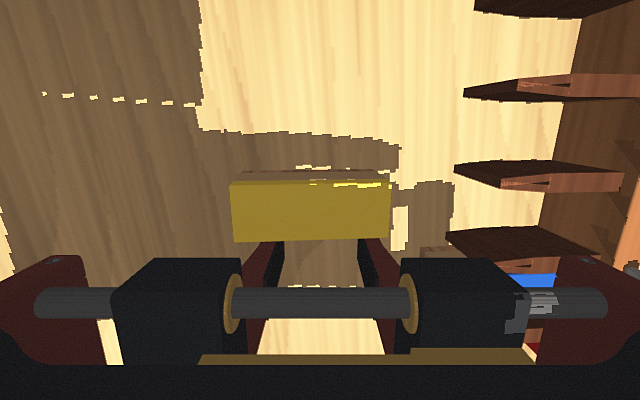

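The two-finger side push has squared the block up with the rack: its top spans (230,182) to (388,240). I continue, correcting the upward z drift.

jog_arm --pt "0 6 -4" --pt "0 7 -2" --pt "-1 7 -1" --pt "-1 7 -1" --pt "0 5 0" --pt "0 0 0" --yaw '[0,0,0,0,0,0]'

```text
t: 9.7
ee_pos: [489.4, -30.9, 8.6]
orientation: [2.264, 2.085, 0.078]
ft_force: [1.0, -1.3, 0.5]
width: 44.1
```

```bash
python3 lk.py 9; python3 - <<'E'
from h import *
w=ctrl.get_image("wrist"); np.savez("w9.npz",K=w["K"],R=w["R"],t=w["t"])
E
```

```text
9.7 [489.4 -30.9   8.6] [2.264 2.085 0.078] [ 1.  -1.3  0.5] 44.1
```

View pics/w9.png

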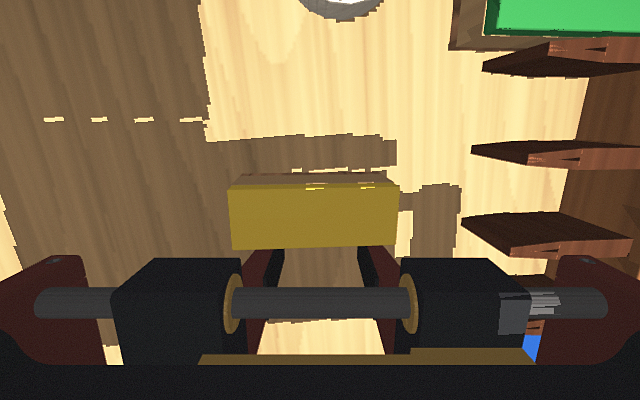

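```bash
python3 - <<'E'
from h import *
w=dict(np.load("w9.npz"))
a=np.deg2rad(-4.8); O=np.array([584.3,15.5]); X=np.array([np.cos(a),np.sin(a)]); Y=np.array([-X[1],X[0]])
f=lambda q:(np.round(q[:2],1),((q[:2]-O)@X).round(1),((q[:2]-O)@Y).round(1))
for px in [(229,186),(398,186),(399,246),(232,249)]: print('blk',f(at(w,px,40)))
for px in [(462,221),(471,150),(483,65)]: print('nose',f(at(w,px,45)))
E
```

```text
blk (array([448.9,  15.2]), np.float64(-134.9), np.float64(-11.6))
blk (array([525.7,   7.4]), np.float64(-57.7), np.float64(-13.0))
blk (array([525.9, -23.3]), np.float64(-55.0), np.float64(-43.6))
blk (array([445.3, -15.1]), np.float64(-135.9), np.float64(-42.1))
nose (array([554.8, -11.5]), np.float64(-27.2), np.float64(-29.4))
nose (array([557.2,  21.8]), np.float64(-27.5), np.float64(4.0))
nose (array([560.2,  56.3]), np.float64(-27.4), np.float64(38.7))
```

```bash
python3 - <<'E'
from h import *
w=dict(np.load("w9.npz"))
a=np.deg2rad(-4.8); O=np.array([584.3,15.5]); X=np.array([np.cos(a),np.sin(a)]); Y=np.array([-X[1],X[0]])
f=lambda q:(np.round(q[:2],1),((q[:2]-O)@X).round(1),((q[:2]-O)@Y).round(1))
for px in [(462,221),(471,150),(483,65)]: print('nose',f(at(w,px,0)))
E
```

```text
nose (array([581.3, -30.9]), np.float64(0.9), np.float64(-46.5))
nose (array([584.6,  14.4]), np.float64(0.4), np.float64(-1.0))
nose (array([588.7,  61.5]), np.float64(0.6), np.float64(46.2))
```

jog_arm --pt "0 4 2" --pt "0 1 0" --pt "0 0 0" --pt "-1 -15 1" --pt "-2 -20 0" --pt "0 0 35" --pt "0 0 40" --pt "0 0 35" --pt "-10 10 0" --pt "-30 20 0" --pt "-30 20 0" --pt "-10 10 0" --pt "0 0 0" --yaw '[0,0,0,0,0,0,0,0,-7,-7,-7,-7,-7]'

```text
t: 10.93
ee_pos: [403.3, -3.7, 125.2]
orientation: [2.785, 1.291, 0.048]
ft_force: [-0.1, -0.0, 0.2]
width: 43.8
```

jog_arm --pt "0 0 0" --pt "0 0 0" --pt "0 0 0" --pt "0 0 0" --pt "0 0 0" --pt "0 0 0" --pt "0 0 0" --pt "0 0 0" --yaw '[-7,-7,-7,-7,-7,-7,-7,-6]' --gripper 0.88

```text
t: 11.6
ee_pos: [400.2, -2.4, 126.3]
orientation: [3.058, -0.182, -0.009]
ft_force: [-0.4, -0.0, 0.2]
width: 10.8
```

```bash
python3 lk.py 10;python3 - <<'E'
from h import *
w=ctrl.get_image("wrist"); np.savez("w10.npz",K=w["K"],R=w["R"],t=w["t"])
o=ctrl.get_obs();print(o['qpos'])
E
```

```text
11.6 [400.2  -2.4 126.3] [ 3.058 -0.182 -0.009] [-0.4 -0.   0.2] 10.8
blob [323 225  15  25 310] world [497.5  -0.5] yaw -9.0 len [30.8 57.2] rack -85.2 -23.2 relyaw -4.2
[ 0.02386467  0.2693433   2.17023906 -0.11781389  0.7172669   1.79363818]
```

View pics/w10.png

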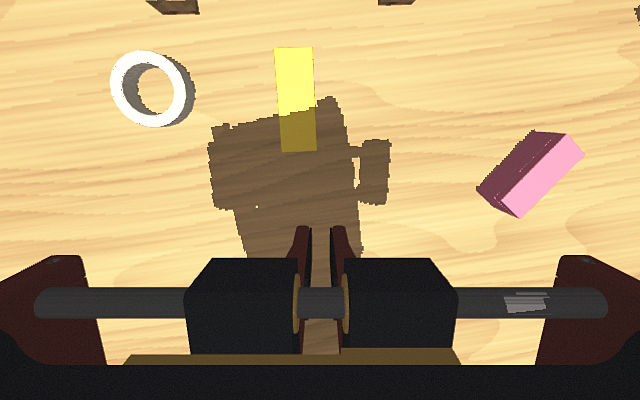

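View pics/t10.png

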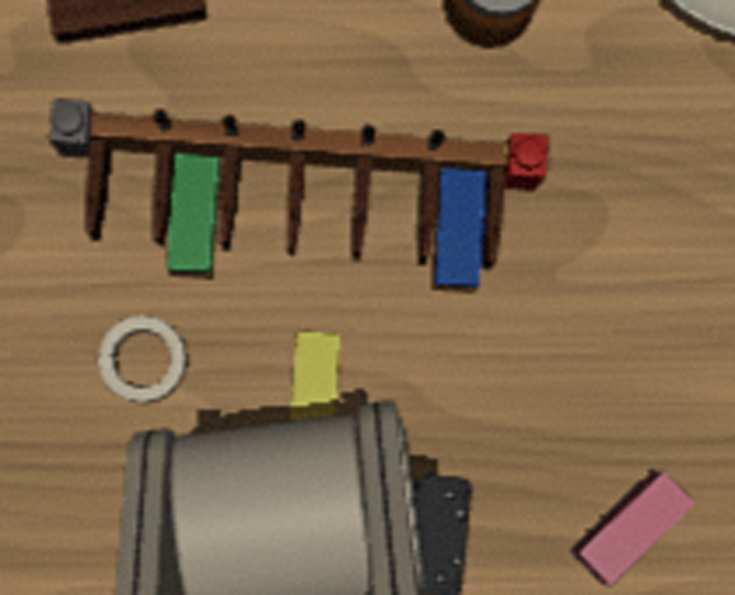

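```bash
cat > m.py <<'E'
from h import *
import sys
def meas(w,img):
    a=np.deg2rad(-4.8); O=np.array([584.3,15.5]); X=np.array([np.cos(a),np.sin(a)]); Y=np.array([-X[1],X[0]])
    m=cv2.inRange(cv2.cvtColor(img,cv2.COLOR_BGR2HSV),(24,120,60),(35,255,255)); m[230:]=0
    m=cv2.morphologyEx(m,cv2.MORPH_OPEN,np.ones((3,3)))
    k,l,st,_=cv2.connectedComponentsWithStats(m); i=1+np.argmax(st[1:,4]); ys,xs=np.where(l==i)
    W=np.array([at(w,q,40)[:2] for q in zip(xs[::3],ys[::3])],np.float32); r=cv2.minAreaRect(W); b=cv2.boxPoints(r)
    c=np.array(r[0]); e=max((b[1]-b[0],b[2]-b[1]),key=np.linalg.norm); e=e*np.sign(e[0])
    print("rect",np.round(r[0],1),np.round(r[1],1),"rack",((c-O)@X).round(1),((c-O)@Y).round(1),"yaw",np.rad2deg(np.arctan2(e[1],e[0])).round(1))
if __name__=="__main__": meas(dict(np.load("w10.npz")),cv2.imread("pics/w10.png"))
E
python3 m.py; python3 - <<'E'
from h import *
w=dict(np.load("w10.npz"))
for px in [(274,48),(312,47),(317,151),(281,151)]: print(at(w,px,40).round(1))
E
```

```text
rect [501.5  -0. ] [29.5 48.2] rack -81.2 -22.4 yaw -4.3
[526.2  12.4  40. ]
[524.1 -16.7  40. ]
[444.6 -11.2  40. ]
[448.3  18.7  40. ]
```

jog_arm --pt "0 10 -10" --pt "0 0 -35" --pt "0 0 -35" --pt "0 0 -25" --pt "0 0 0" --yaw '[2,0,0,0,0]'

```text
t: 12.17
ee_pos: [403.6, 8.2, 20.4]
orientation: [3.064, -0.083, 0.01]
ft_force: [-0.9, -0.5, 0.1]
width: 10.5
```

jog_arm --pt "3 0 -8" --pt "8 -1 -2" --pt "8 -1 0" --pt "8 -1 0" --pt "8 -1 0" --pt "8 -1 0" --pt "8 -1 0" --pt "8 -1 0" --pt "8 0 0" --pt "0 0 0" --yaw '[-1.7,0,0,0,0,0,0,0,0,0]'

```text
t: 13.0
ee_pos: [479.6, -0.1, 15.9]
orientation: [3.063, -0.11, 0.014]
ft_force: [1.2, 0.2, -0.1]
width: 10.7
```

```bash
python3 lk.py 11;python3 - <<'E'
from m import *
w=ctrl.get_image("wrist"); np.savez("w11.npz",K=w["K"],R=w["R"],t=w["t"]); meas(w,w["img"])
E
```

```text
13.0 [ 4.796e+02 -1.000e-01  1.590e+01] [ 3.063 -0.11   0.014] [ 1.2  0.2 -0.1] 10.7
rect [556.   -5.5] [29.6 27.2] rack -26.5 -23.3 yaw 86.5
```

View pics/w11.png

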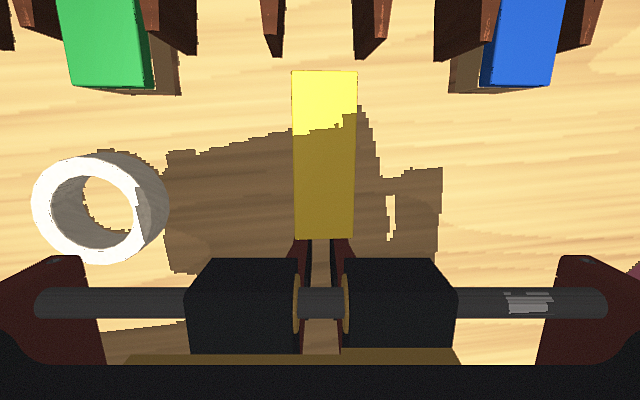

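View pics/t11.png

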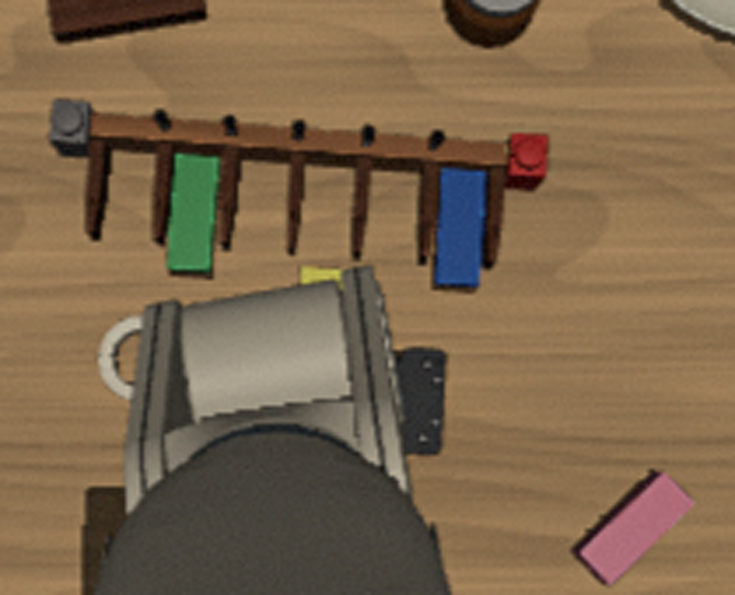

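The block is centred on the target gap. The two noses at (272,55) and (368,55) bracket its front at (324,72), at rack y=-23.3. I continue pushing.

jog_arm --pt "6 0 -4" --pt "7 0 -2" --pt "7 -1 -1" --pt "7 0 -1" --pt "7 -1 -1" --pt "6 0 0" --pt "0 0 0" --yaw '[0,0,0,0,0,0,0]'

```text
t: 13.73
ee_pos: [517.5, -2.1, 4.5]
orientation: [3.063, -0.109, 0.0]
ft_force: [0.1, 0.3, 0.3]
width: 10.9
```

```bash
python3 lk.py 12
```

```text
13.7333 [517.5  -2.1   4.5] [ 3.063 -0.109  0.   ] [0.1 0.3 0.3] 10.9
```

View pics/w12.png

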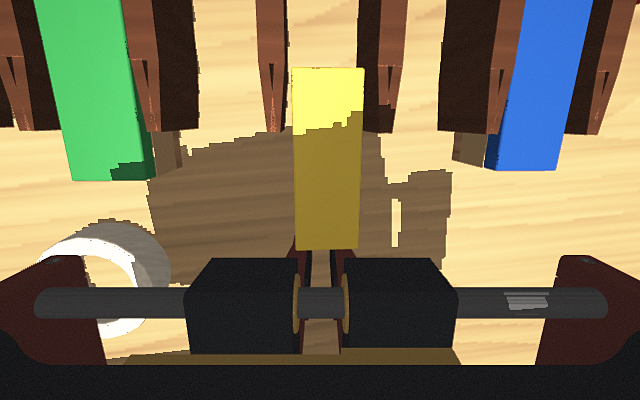

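The block has entered the gap, between the noses at (270,130) and (375,130). I continue gently.

jog_arm --pt "6 0 4" --pt "6 -1 2" --pt "6 0 0" --pt "6 -1 0" --pt "5 0 0" --pt "4 -1 0" --pt "0 0 0" --yaw '[0,0,0,0,0,0,0]'

```text
t: 14.42
ee_pos: [552.6, -5.3, 11.5]
orientation: [3.063, -0.109, -0.0]
ft_force: [1.1, 0.6, -0.2]
width: 10.7
```

```bash
python3 lk.py 13
```

```text
14.4167 [552.6  -5.3  11.5] [ 3.063 -0.109 -0.   ] [ 1.1  0.6 -0.2] 10.7
```

View pics/w13.png

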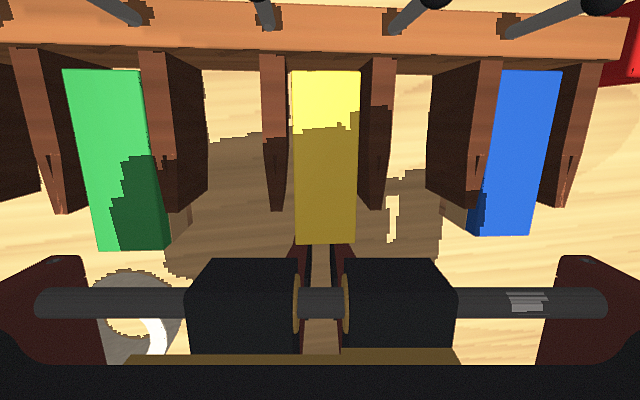

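Nearly home. The block's end is about level with the blue and green blocks at row 70. I make small steps until the force shows contact at the back.

jog_arm --pt "3 0 0" --pt "2 0 0" --pt "0 0 0" --yaw '[0,0,0]'

```text
t: 14.77
ee_pos: [555.8, -5.3, 11.1]
orientation: [3.062, -0.109, -0.004]
ft_force: [-0.8, 0.0, -0.2]
width: 10.7
```

jog_arm --pt "3 0 0" --pt "0 0 0" --yaw '[0,0]'

```text
t: 14.93
ee_pos: [556.8, -5.2, 10.9]
orientation: [3.062, -0.109, -0.011]
ft_force: [-0.1, -0.7, -0.3]
width: 10.8
```

jog_arm --pt "3 0 0" --pt "1 0 0" --yaw '[0,0]'

```text
t: 15.1
ee_pos: [556.8, -5.2, 10.5]
orientation: [3.061, -0.109, -0.024]
ft_force: [-1.4, 0.6, 1.1]
width: 10.6
```

jog_arm --pt "3 0 0" --pt "2 0 0" --yaw '[0,0]'

```text
t: 15.27
ee_pos: [556.6, -5.2, 10.0]
orientation: [3.06, -0.11, -0.041]
ft_force: [-5.9, 0.8, 4.8]
width: 10.6
```

```bash
python3 lk.py 14
```

```text
15.2667 [556.6  -5.2  10. ] [ 3.06  -0.11  -0.041] [-5.9  0.8  4.8] 10.6
```

View pics/w14.png

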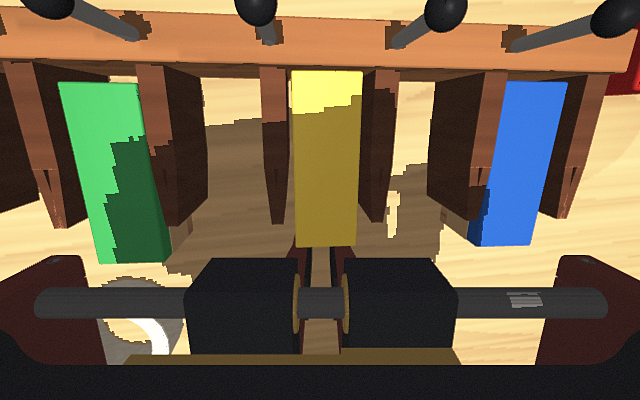

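The hand has stopped at x=556.6 (557.5 expected) and the force has risen to 6 N, so the block is home. I back straight off, then lift.

jog_arm --pt "-3 0 0" --pt "-10 1 0" --pt "-20 1 0" --pt "-30 2 0" --pt "0 0 30" --pt "0 0 40" --pt "-20 0 40" --pt "-30 0 40" --pt "-30 0 30" --pt "0 0 0" --yaw '[0,0,0,0,0,0,0,0,0,0]'

```text
t: 16.2
ee_pos: [414.6, -0.6, 183.0]
orientation: [3.061, -0.108, -0.031]
ft_force: [-0.1, -0.4, -0.7]
width: 10.2
```

```bash
python3 lk.py 15; python3 - <<'E'
from h import *
s=ctrl.get_image("side"); i=s["img"][160:310,230:430]; cv2.imwrite("pics/s15.png",cv2.resize(i,None,fx=4,fy=4,interpolation=cv2.INTER_CUBIC))
E
```

```text
16.2 [414.6  -0.6 183. ] [ 3.061 -0.108 -0.031] [-0.1 -0.4 -0.7] 10.2
blob [326 174  15  35 443] world [607.7  -8.6] yaw -3.7 len [31.5 82.5] rack 25.3 -22.0 relyaw 1.1
```

View pics/t15.png

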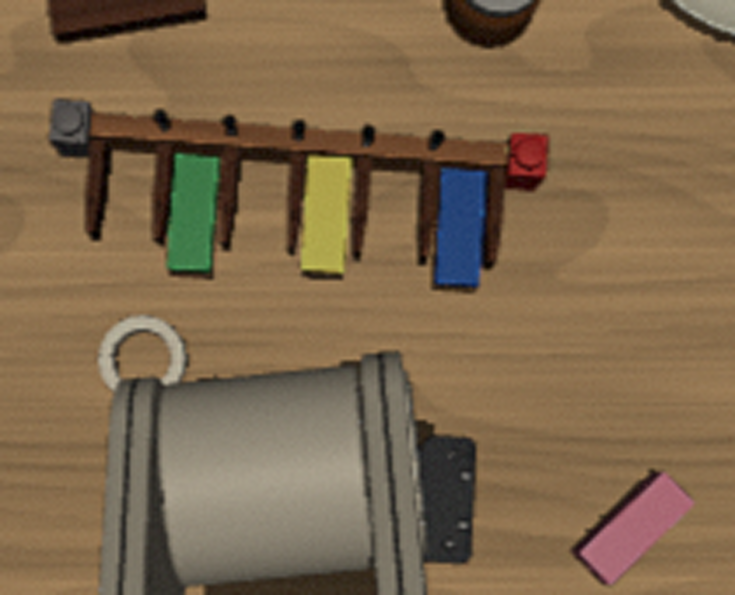

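View pics/s15.png

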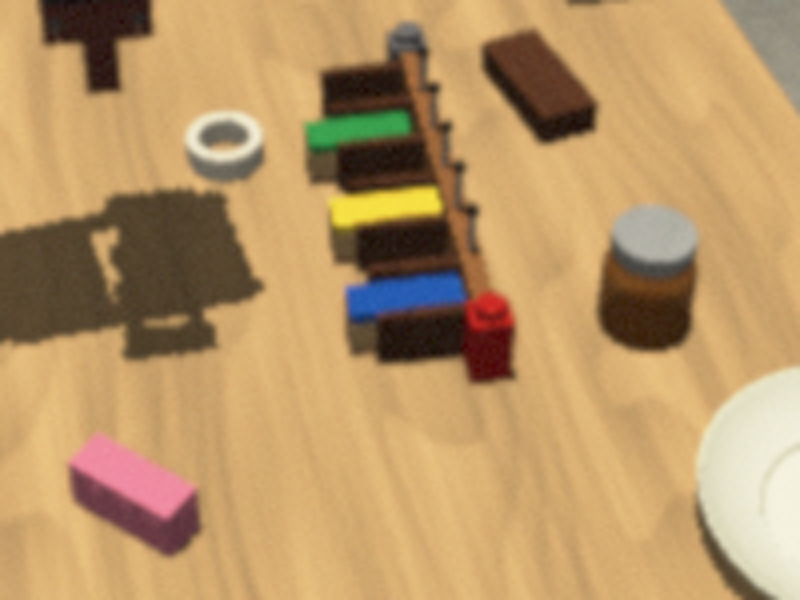

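View pics/w15.png

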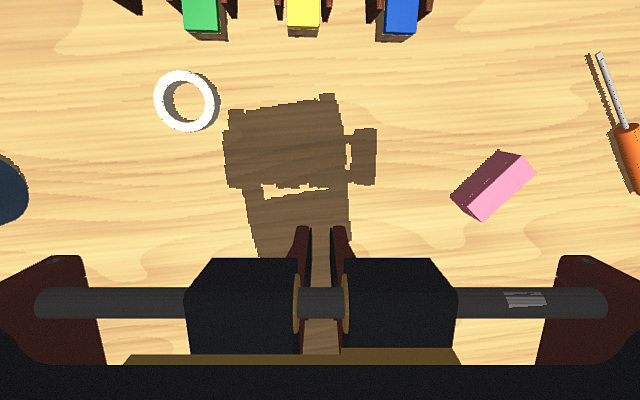

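The yellow block sits at rack (25.3, -22.0) against a target of (25, -23). In t15 it is at (327,215), level with the green and blue blocks. The pins are upright, and everything else is where it was in the first pictures. I hand in.

```bash
python3 -c "
from workcell import ctrl
print(ctrl.close_job())"
```

```text
the job is handed in; nothing more can be done
None
```

The yellow block is in the third gap from the red post (rack y = -23 mm), pushed home against the back rail. I handed the job in at about 16 s of the 61 s allowed.

- **Counting:** I started over the red post, on the -y end of the rail, and ran the shut fingertips along the pins. They passed pin1, then bent pin2 to about 0.67 rad in the wrist picture. I stopped there, with pin3 still upright, and lifted off.
- **Pushing:** I pushed the block sideways with two fingertips, which also squared it up with the rack. Then I pushed it straight in from behind until the hand stopped advancing and the force rose to about 6 N. I backed the hand straight off and lifted it clear.
- **Last checks:** The block measured at rack (25.3, -22.0) mm against a target of (25, -23), about 1° off straight, which is within what that picture can resolve. All five pins stood upright. The blue, green and pink blocks, the tape and the jar looked unmoved, and the hand was clear.

**Not confirmed:** I never caught pin1 in a picture while it was bent. The tip had drifted up to 88 mm by the end of that pass. That it bent about 0.6 rad is worked out from the finger geometry, which matched what I measured on pin2.

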